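Bolt up the tray sealer and hold its head in the sealing position

TASK

Turn the tray sealer's three black bar knobs clockwise to their end stops, in any order, so that each bar lies straight left-to-right and the tray frame is bolted down. Only then push the raised, spring-loaded sealing head down by its front handle bar until the head is level with the bench, but not on past level to the lower stop, where the trim knife comes down. Keep it level: the program finishes with the gripper still holding the handle there, the knobs tight, and the tray, jar and roll core undisturbed.

Things in the scene. Friction and masses are not known exactly. Their poses are not given: they have to be found in the camera images.
- sealer: hand tray sealer fixed to the bench: white base 270 mm deep (x), 460 mm wide (y), 60 mm high, with raised aluminium tooling in the middle (170 x 180 mm, top at 125 mm) and a grey control box at the right rear corner (no knob there). Origin: on the bench under the base's centre; own x to its rear (hinge side), y to its left, z up. Its front faces the robot, within 0.25 rad
- hinge (a point): middle of the head's hinge line, 115 mm behind the sealer's origin, 145 mm above the bench; the line runs along own y; own x to the sealer's rear, z up
- knob_lf_grip (a point): black bar knob of the left front (60 mm in front of the sealer's origin, 175 mm to its left) captive bolt: upright bar grip 50 mm long, 14 mm thick, 36 mm high, its top 118 mm above the bench, its underside at 82 mm, on a steel collar 38 mm across. This point: on the turning axis, half-way along the bar, 106 mm above the bench; own x along the bar, z up
- knob_lf (a joint): turn of the left front knob, rad, growing clockwise seen from above; 0 = bar front-to-rear (along the sealer's x), 1.57 = end stop, tight: bar straight left-to-right (along the sealer's y). Starts between 0.1 and 0.6 and stays where it is left (friction 0.12 N m)
- knob_lr_grip (a point): black bar knob of the left rear (45 mm behind the sealer's origin, 175 mm to its left) captive bolt: upright bar grip 50 mm long, 14 mm thick, 36 mm high, its top 118 mm above the bench, its underside at 82 mm, on a steel collar 38 mm across. This point: on the turning axis, half-way along the bar, 106 mm above the bench; own x along the bar, z up
- knob_lr (a joint): turn of the left rear knob, rad, growing clockwise seen from above; 0 = bar front-to-rear (along the sealer's x), 1.57 = end stop, tight: bar straight left-to-right (along the sealer's y). Starts between 0.1 and 0.6 and stays where it is left (friction 0.12 N m)
- knob_r_grip (a point): black bar knob of the right front (60 mm in front of the sealer's origin, 175 mm to its right) captive bolt: upright bar grip 50 mm long, 14 mm thick, 36 mm high, its top 118 mm above the bench, its underside at 82 mm, on a steel collar 38 mm across. This point: on the turning axis, half-way along the bar, 106 mm above the bench; own x along the bar, z up
- knob_r (a joint): turn of the right front knob, rad, growing clockwise seen from above; 0 = bar front-to-rear (along the sealer's x), 1.57 = end stop, tight: bar straight left-to-right (along the sealer's y). Starts between 0.1 and 0.6 and stays where it is left (friction 0.12 N m)
- head (a joint): downward swing of the sealing head, rad: 0 = raised (front tilted up 0.45 rad, held there by a spring), 0.45 = level with the bench (sealing position), 0.60 = lower stop (trim knife down). The spring pushes it back up as soon as it is let go: about 4 N down on the handle starts it moving, about 11 to 13 N holds it level
- handle (a point): round black bar across the front of the hinged white head: 24 mm diameter, 150 mm long along own y, an arm at each end (130 mm free between them), 38 mm gap between bar and head plate. This point: centre of the bar, 240 mm from the hinge line, 249 mm above the bench when raised, 145 mm when level: it swings on an arc about the hinge line, 104 mm down and 24 mm towards the sealer's front
- tray: bystander: loose white plastic tray, 130 x 180 mm, 45 mm high, left of the sealer; origin under its centre
- jar: bystander: closed jar, 72 mm diameter, 90 mm high, right of the sealer; origin under its centre
- core: bystander: cardboard roll core standing upright, 90 mm outside diameter, 60 mm high, right of the sealer and nearer the robot; origin under its centre

How it is judged:
By the outcome, as a careful person would: the job done as asked, in the order asked, and still so for the second after the job is handed in, while the arm keeps its last pose, push and grip.
It also fails if it takes over 72 s, if anything falls off the work surface, if the arm or the gripper's body presses on something with over 40 N, if the wrist force passes 120 N, or if a joint passes its speed limit or range.

ROBOT

A 7-joint arm with a two-finger parallel gripper is mounted at the origin on the work surface. World frame = base frame: x ahead of the robot, y to its left, z up, the work surface at z = 0. Lengths are in mm, angles in rad, forces in N, time in s.
With the tool pointing down it reaches from about 350 to 775 mm from the base axis. Payload 3.1 kg.
Tool frame: the origin (TCP) lies midway between the tips of the shut fingers; the grasp point (between the pads) lies 19 mm behind it; z points along the fingers, y is the direction in which the jaws open and shut (so a half turn about z gives the same grasp; the last joint's range is limited). The gripper opens to 85 mm and grips with 20 to 120 N. Pads are 22 mm wide; open, the fingers measure 114 mm over their backs; the gripper's body (76 mm by 85 mm) begins 54 mm behind the grasp point. The pads swing forward as they close: fully open they stand 13 mm farther back than shut.
Start: joints at [1.254, 0.311, 0.014, 1.512, -0.004, 1.319, -0.027], TCP at [149.278, -529.371, 231.304] pointing down, gripper open.
Joint ranges: [-2.7, 2.7], [-0.3, 1.91], [-1.27, 1.3], [0.12, 2.57], [-1.44, 4.58], [0.2, 2.03], [-3.05, 3.05]. Speed limits (rad/s): [2.79, 2.79, 3.14, 3.14, 3.14, 3.14, 3.14].

INTERFACE

Orientations are given as a rotation vector (axis times angle).
In Python, from station import monitor, snapshot, sign_off gives the robot as it stands. The module is installed in compiled form; this text tells all that it offers.
- The arm moves only by the tool arm_command, never from a script. Its argument "deltas" is a list of rows, each a list of 7 numbers: the turn, a rotation vector about the tool's x, y, z in units of 5 degrees (1.0 is 5 degrees), then the shift along the tool's x, y, z in units of 30 mm (1.0 is 30 mm), then the closure, from 0 (fully open) to 1 (shut). In form: [[ax, ay, az, x, y, z, grip], ...]. A call has 1 to 5 rows; each row shifts and turns the commanded pose from where the row before left it, along the tool's axes as they then stand; what a row does not reach is not made up. A row lasts 1/12 s, in which the tool goes at most 41.7 mm and 7.16 degrees, less where a joint would pass 70% of its speed; a pose out of reach is approached as far as the arm can. A call is refused whole if a number of a shift passes 1 or a number of a turn 1, either way. A call with a gripper value outside its range is refused whole. The fingers move at their own pace and stop on an object; "newtons" is the grip in N (left out, the last holds). Time passes only in rows, so rows that do not move let the fingers close. It gives the time, the measured TCP pose, the force and the opening at its end, in the units of the state.
- monitor.get_state(): the state, without advancing time (a new reading comes with each control period).
- snapshot(name): name is "scene" or "top" or "wrist"; returns a dict with "frame" (480x640x3 uint8, blue, green, red), "vfov" (degrees; the focal length in pixels is half the picture's height over the tangent of half this angle, whatever the lens; pixels are square), "cx", "cy" (the principal point, pixels), "R" (3x3) and "t" (3): a world point X has camera coordinates R X + t. Camera axes: x right, y down, z forward; pixel columns grow to the right and rows downward; lengths in mm; the calibration is good to about 2 mm. A picture is of the moment at which its call begins. There is no depth.
- sign_off(): hands the job in, once; it reports no verdict.
The state is a dict: "t": time; "joint_positions": joint angles; "joint_vel": joint speeds; "joint_torque": joint torques, N m; "eef_pos": TCP position; "ee_rot": TCP orientation; "contact_force": force on the tool from outside, world axes, zero at the start; "torque": the same for the moment, N m; "finger_gap": finger opening in mm.
Only numpy, scipy, OpenCV 4.12 (cv2) and the standard library are available. Lean on these libraries where they do the work, as an engineer would, in place of code of your own. Each camera call takes 0.05 s, during which the arm holds its last target. There are 200 camera calls.

## Working session

There is one attempt and no reset: what is moved stays moved. The work goes in short steps, Python scripts to look and compute and a tool call to move; the robot and the scene stay as the last step left them, time stands still between calls to the robot, and variables do not carry over. Pictures are saved under pics/ and viewed, about 8 in all and at most 12, crops included, and the job is handed in when it is done.

Besides the shell and the picture viewer there is one more tool, called after "Request:" as name(argument=value, ...), one argument or row to a line, values as JSON. arm_command: Moves the arm, as the interface text tells. Its arguments: {"type":"object","properties":{"deltas":{"type":"array"},"newtons":{"type":"number"}},"required":["deltas"]}

```bash
mkdir -p pics; python3 - <<'E'
from station import monitor, snapshot
import cv2,numpy as np
print(monitor.get_state())
for n in("scene","top"):
    s=snapshot(n); cv2.imwrite(f"pics/{n}0.png",s["frame"]); np.savez(f"pics/{n}0.npz",**{k:v for k,v in s.items() if k!="frame"})
    print(n,s["vfov"],s["cx"],s["cy"],np.round(s["R"],3).tolist(),np.round(s["t"]))
E
```

```text
{'t': 0.0, 'joint_positions': array([ 1.25428746,  0.31172752,  0.01398819,  1.51307769, -0.00441188,
        1.31914538, -0.02718745]), 'joint_vel': array([-0.00067418,  0.00071159, -0.00020801, -0.00163773, -0.0009916 ,
        0.0008045 ,  0.00107342]), 'joint_torque': array([-2.51542940e-05, -3.79911911e+01,  1.45957866e-01, -2.30589080e+01,
        1.19732911e-02,  1.35939871e-02, -3.51629339e-06]), 'eef_pos': array([ 149.07173985, -528.66438637,  230.21167146]), 'ee_rot': array([-3.10969260e+00, -4.30137512e-01,  6.29214321e-04]), 'contact_force': array([-0.92443088, -0.86727298, -0.19455967]), 'torque': array([ 0.04804182, -0.03986744, -0.02652339]), 'finger_gap': 85.09486175042996}
scene 52.970824486114054 325.4049337104796 237.99313194962235 [[0.049, 0.999, 0.005], [0.538, -0.022, -0.843], [-0.842, 0.044, -0.538]] [   4. -156. 1689.]
top 48.38549219489262 312.6451874857185 228.3630852614582 [[0.01, -1.0, -0.02], [-0.996, -0.009, -0.086], [0.086, 0.021, -0.996]] [   0.  565. 1680.]
```

View pics/top0.png

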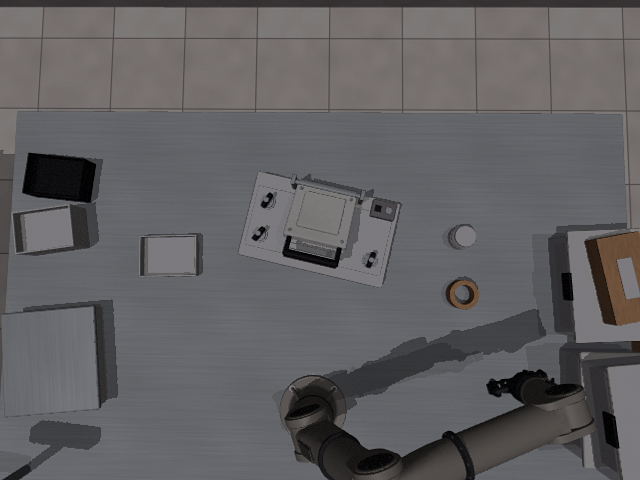

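View pics/scene0.png

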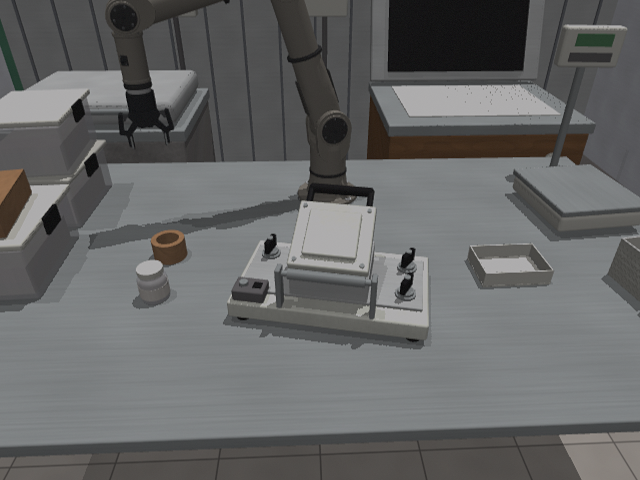

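The top view shows base corners near (258,172), (401,202), (383,287) and (239,254). The knobs are near (267,200), (260,234) and (371,260), and the handle bar runs from about (285,255) to (338,266). The scene view shows the raised head with the jar and core on the robot's right.

```bash
cat > h.py <<'E'
import numpy as np,cv2
from scipy.spatial.transform import Rotation as Ro
from scipy.optimize import least_squares
def proj(c,X):
    X=np.atleast_2d(X); f=240/np.tan(np.radians(float(c["vfov"]))/2); p=X@np.array(c["R"]).T+c["t"]
    return np.c_[float(c["cx"])+f*p[:,0]/p[:,2], float(c["cy"])+f*p[:,1]/p[:,2]]
def ray(c,px,z):
    f=240/np.tan(np.radians(float(c["vfov"]))/2); R=np.array(c["R"]);t=np.array(c["t"])
    d=R.T@np.array([(px[0]-float(c["cx"]))/f,(px[1]-float(c["cy"]))/f,1]); o=-R.T@t
    return o+d*(z-o[2])/d[2]
def S(p,X):
    X=np.atleast_2d(X); c,s=np.cos(p[2]),np.sin(p[2])
    return np.c_[p[0]+c*X[:,0]-s*X[:,1],p[1]+s*X[:,0]+c*X[:,1],X[:,2]]
E
python3 - <<'E'
from h import *
c=np.load("pics/top0.npz")
M=np.array([[135,230,60],[135,-230,60],[-135,-230,60],[-135,230,60],[45,175,118],[-60,175,118],[-60,-175,118]],float)
px=np.array([[258,172],[401,202],[383,287],[239,254],[267,200],[260,234],[371,260]],float)
r=least_squares(lambda p:(proj(c,S(p,M))-px).ravel(),[500,0,-.2],loss='soft_l1')
print(r.x,r.fun.reshape(-1,2).round(1))
p=r.x
print("knobs",S(p,M[4:]).round(),"handle",S(p,[[115-240*np.cos(.45),0,249]]).round(), "jar",ray(c,(462,236),90).round(),"core",ray(c,(462,293),60).round())
# refine per-view scene check
s=np.load("pics/scene0.npz"); print(proj(s,S(p,M)).round())
im=cv2.imread("pics/top0.png"); cr=cv2.resize(im[160:300,230:410],None,fx=4.4,fy=4.4,interpolation=cv2.INTER_CUBIC)
for q in proj(c,S(p,M)): cv2.circle(cr,tuple(int(v) for v in (q-[230,160]+.5)*4.4),3,(0,0,255),1)
cv2.imwrite("pics/crop.png",np.clip(cr*1.6,0,255).astype('uint8')[:600,:800])
E
```

```text
[ 5.61034301e+02 -1.78140614e+01 -2.10070814e-01] [[ 0.2 -0.7]
 [ 0.2  0.5]
 [ 0.2  0.3]
 [-0.5  0.8]
 [-0.3  0.1]
 [-1.1 -0.2]
 [ 1.6 -0.9]]
knobs [[ 642.  144.  118.]
 [ 539.  166.  118.]
 [ 466. -176.  118.]] handle [[462.   3. 249.]] jar [ 540. -451.   90.] core [ 366. -456.   60.]
[[427. 325.]
 [223. 302.]
 [256. 239.]
 [425. 255.]
 [405. 276.]
 [406. 251.]
 [267. 238.]]
```

View pics/crop.png

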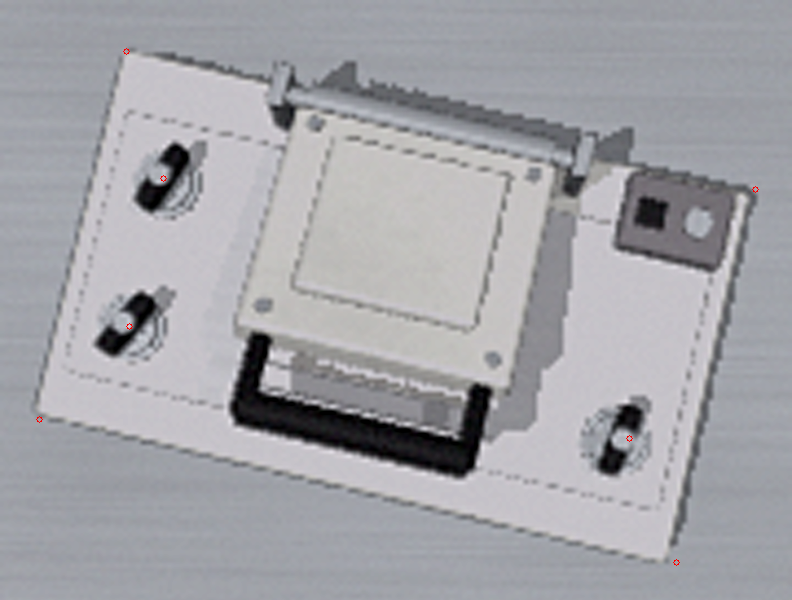

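The crop gives a consistent sealer pose: about (561,-18), yaw -0.21. The knobs start at roughly q = 0.4 (left rear), 0.5 (left front) and 0.2 (right). I'll start with the right knob and turn the tool in line with its bar first.

Request:
arm_command(
  deltas=[
    [0, 0, -1, 0, 0, 0, 0],
    [0, 0, -1, 0, 0, 0, 0],
    [0, 0, -1, 0, 0, 0, 0],
    [0, 0, -1, 0, 0, 0, 0],
    [0, 0, -1, 0, 0, 0, 0],
  ],
)

```text
t: 0.52
eef_pos: [149.1, -529.0, 230.6]
ee_rot: [-2.941, -1.1, -0.0]
contact_force: [-0.9, -0.2, -0.3]
finger_gap: 85.3
```

Request:
arm_command(
  deltas=[
    [0, 0, -1, 0, 0, 0, 0],
    [0, 0, -1, 0, 0, 0, 0],
    [0, 0, -1, 0, 0, 0, 0],
    [0, 0, -1, 0, 0, 0, 0],
    [0, 0, -1, 0, 0, 0, 0],
  ],
)

```text
t: 0.93
eef_pos: [149.1, -528.9, 230.6]
ee_rot: [-2.634, -1.71, -0.001]
contact_force: [0.5, -1.1, -0.5]
finger_gap: 85.7
```

Request:
arm_command(
  deltas=[
    [0, 0, -1, 0, 0, 0, 0],
    [0, 0, -1, 0, 0, 0, 0],
    [0, 0, -1, 0, 0, 0, 0],
    [0, 0, -1, 0, 0, 0, 0],
    [0, 0, -1, 0, 0, 0, 0],
  ],
)

```text
t: 1.35
eef_pos: [149.1, -528.9, 230.7]
ee_rot: [-2.201, -2.24, -0.001]
contact_force: [0.1, 0.2, 0.1]
finger_gap: 85.4
```

Request:
arm_command(
  deltas=[
    [0, 0, -1, 0, 0, 0, 0],
    [0, 0, -1, 0, 0, 0, 0],
    [0, 0, -1, 0, 0, 0, 0],
    [0, 0, -1, 0, 0, 0, 0],
    [0, 0, -1, 0, 0, 0, 0],
  ],
)

```text
t: 1.77
eef_pos: [149.1, -528.9, 230.6]
ee_rot: [-1.664, -2.663, -0.001]
contact_force: [0.2, -0.3, -0.8]
finger_gap: 85.5
```

Request:
arm_command(
  deltas=[
    [0, 0, -1, 0, 0, 0, 0],
    [0, 0, -1, 0, 0, 0, 0],
    [0, 0, -1, 0, 0, 0, 0],
    [0, 0, -1, 0, 0, 0, 0],
    [0, 0, -1, 0, 0, 0, 0],
  ],
)

```text
t: 2.18
eef_pos: [149.1, -529.0, 230.6]
ee_rot: [-1.049, -2.961, -0.002]
contact_force: [0.2, 0.4, -0.6]
finger_gap: 85.3
```

Request:
arm_command(
  deltas=[
    [0, 0, -1, 0, 0, 0, 0],
    [0, 0, -1, 0, 0, 0, 0],
    [0, 0, -1, 0, 0, 0, 0],
  ],
)

```text
t: 2.43
eef_pos: [149.1, -529.0, 230.7]
ee_rot: [-0.653, -3.072, -0.002]
contact_force: [0.8, 0.4, -0.3]
finger_gap: 85.5
```

```bash
cat >> h.py <<'E'
def go(x,y,z):
    from station import monitor
    s=monitor.get_state(); R=Ro.from_rotvec(s["ee_rot"]); X=R.as_matrix()
    d=X.T@(np.array([x,y,z])-s["eef_pos"])
    print("t",round(s["t"],2),"pos",s["eef_pos"].round(1),"yaw",round(float(np.arctan2(X[1,0],X[0,0])),3),"zax",X[:,2].round(3),"F",s["contact_force"].round(1),"gap",round(s["finger_gap"],1),"j7",s["joint_positions"][6].round(2))
    print("delta units",(d/30).round(2)); return s
E
python3 -c "
from h import *; go(466,-174,225)"
```

```text
t 2.43 pos [ 149.1 -529.   230.7] yaw 2.723 zax [-0.     0.001 -1.   ] F [ 0.8  0.4 -0.3] gap 85.5 j7 2.31
delta units [-4.84 15.11  0.2 ]
```

Request:
arm_command(
  deltas=[
    [0, 0, 0, -0.24, 0.75, 0, 0],
    [0, 0, 0, -0.24, 0.75, 0, 0],
    [0, 0, 0, -0.24, 0.75, 0, 0],
    [0, 0, 0, -0.24, 0.75, 0, 0],
    [0, 0, 0, -0.24, 0.75, 0, 0],
  ],
)

```text
t: 2.85
eef_pos: [228.7, -440.4, 230.8]
ee_rot: [-0.66, -3.071, -0.001]
contact_force: [0.0, -0.1, 0.7]
finger_gap: 85.4
```

Request:
arm_command(
  deltas=[
    [0, 0, 0, -0.24, 0.75, 0, 0],
    [0, 0, 0, -0.24, 0.75, 0, 0],
    [0, 0, 0, -0.24, 0.75, 0, 0],
    [0, 0, 0, -0.24, 0.75, 0, 0],
    [0, 0, 0, -0.24, 0.75, 0, 0],
  ],
)

```text
t: 3.27
eef_pos: [307.6, -352.6, 230.9]
ee_rot: [-0.66, -3.071, -0.001]
contact_force: [-0.2, -0.3, 0.1]
finger_gap: 85.2
```

Request:
arm_command(
  deltas=[
    [0, 0, 0, -0.24, 0.75, 0, 0],
    [0, 0, 0, -0.24, 0.75, 0, 0],
    [0, 0, 0, -0.24, 0.75, 0, 0],
    [0, 0, 0, -0.24, 0.75, 0, 0],
    [0, 0, 0, -0.24, 0.75, 0, 0],
  ],
)

```text
t: 3.68
eef_pos: [386.6, -264.9, 230.9]
ee_rot: [-0.66, -3.071, -0.0]
contact_force: [0.0, -0.8, 0.6]
finger_gap: 85.4
```

Request:
arm_command(
  deltas=[
    [0, 0, 0, -0.24, 0.75, 0, 0],
    [0, 0, 0, -0.24, 0.75, 0, 0],
    [0, 0, 0, -0.24, 0.75, 0, 0],
    [0, 0, 0, -0.24, 0.75, 0, 0],
    [0, 0, 0, 0, 0, 0, 0],
  ],
)

```text
t: 4.1
eef_pos: [452.6, -190.0, 231.3]
ee_rot: [0.646, 3.073, 0.007]
contact_force: [0.5, 0.8, 0.6]
finger_gap: 85.4
```

```bash
cat >> h.py <<'E'
def wrist(n):
    from station import snapshot
    s=snapshot("wrist"); cv2.imwrite(f"pics/{n}.png",s["frame"]); np.savez(f"pics/{n}.npz",**{k:v for k,v in s.items() if k!="frame"}); return s
E
python3 -c "
from h import *; s=wrist('wr'); go(466,-174,225); print(proj(s,[[466,-174,118]]))"
```

```text
t 4.15 pos [ 450.9 -192.6  231. ] yaw 2.725 zax [ 0.     0.002 -1.   ] F [-0.8  1.   0.9] gap 85.4 j7 1.38
delta units [-0.21  0.77  0.2 ]
[[337.78777875 242.73155595]]
```

View pics/wr.png

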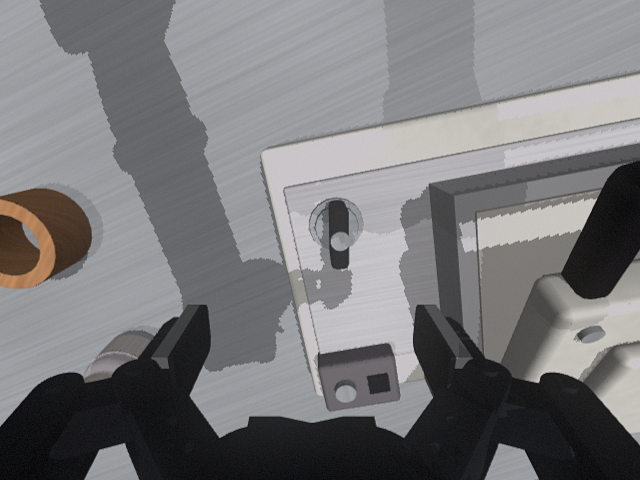

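The wrist view puts the knob's screw dot at (340,241), with (338,243) predicted. The bar runs vertically in the image, so it is in line with the tool's x axis. I'll centre, descend, and close.

Request:
arm_command(
  deltas=[
    [0, 0, 0, -0.1, 0.4, 0, 0],
    [0, 0, 0, -0.1, 0.4, 0, 0],
    [0, 0, 0, 0, 0, 0.9, 0.3],
    [0, 0, 0, 0, 0, 0.9, 0.3],
    [0, 0, 0, 0, 0, 0, 0.3],
  ],
  newtons=40,
)

```text
t: 4.57
eef_pos: [460.0, -176.7, 172.3]
ee_rot: [-0.66, -3.06, -0.001]
contact_force: [-1.5, 0.5, -0.4]
finger_gap: 59.8
```

```bash
python3 -c "
from h import *; c=np.load('pics/wr.npz'); print(ray(c,(340,241),118),ray(c,(264,152),60),S([561,-17.8,-.21],[[-135,-230,60]])); go(466,-173.5,87)"
```

```text
[ 465.38970742 -171.91853143  118.        ] [ 383.22164971 -204.37213199   60.        ] [[ 381.02004955 -214.60502391   60.        ]]
t 4.57 pos [ 460.  -176.7  172.3] yaw 2.717 zax [-0.011  0.003 -1.   ] F [-1.5  0.5 -0.4] gap 59.8 j7 1.29
delta units [-0.17  0.18  2.84]
```

Request:
arm_command(
  deltas=[
    [0, 0, 0, -0.1, 0.15, 0.7, 0.4],
    [0, 0, 0, 0, 0, 0.7, 0.4],
    [0, 0, 0, 0, 0, 0.7, 0.4],
    [0, 0, 0, 0, 0, 0.6, 0.4],
    [0, 0, 0, 0, 0, 0, 0.4],
  ],
)

```text
t: 4.98
eef_pos: [466.2, -174.3, 93.7]
ee_rot: [-0.661, -3.064, -0.0]
contact_force: [-1.2, -0.4, -0.7]
finger_gap: 51.5
```

```bash
python3 -c "
from h import *;  go(465.5,-172.5,87)"
```

```text
t 4.98 pos [ 466.2 -174.3   93.7] yaw 2.716 zax [-0.007  0.002 -1.   ] F [-1.2 -0.4 -0.7] gap 51.5 j7 1.22
delta units [0.04 0.04 0.22]
```

Request:
arm_command(
  deltas=[
    [0, 0, 0, 0.03, 0.04, 0, 0.5],
    [0, 0, 0, 0, 0, 0, 1],
    [0, 0, 0, 0, 0, 0, 1],
    [0, 0, 0, 0, 0, 0, 1],
    [0, 0, 0, 0, 0, 0, 1],
  ],
)

```text
t: 5.4
eef_pos: [470.3, -173.4, 98.2]
ee_rot: [0.66, 3.068, -0.003]
contact_force: [-2.0, -1.2, 7.3]
finger_gap: 13.2
```

Request:
arm_command(
  deltas=[
    [0, 0, 0, 0, 0, 0, 1],
    [0, 0, 0, 0, 0, 0, 1],
    [0, 0, 0, 0, 0, 0, 1],
  ],
)

```text
t: 5.65
eef_pos: [470.3, -173.4, 98.2]
ee_rot: [0.66, 3.068, -0.004]
contact_force: [-2.3, -0.7, 5.8]
finger_gap: 13.0
```

```bash
python3 -c "
from h import *;  s=go(465.5,-172.5,87);print(s['torque'])"
```

```text
t 5.65 pos [ 470.3 -173.4   98.2] yaw 2.718 zax [ 0.003 -0.003 -1.   ] F [-2.3 -0.7  5.8] gap 13.0 j7 1.21
delta units [ 0.16 -0.04  0.37]
[-0.31512614  0.26351883  0.12221046]
```

Request:
arm_command(
  deltas=[
    [0, 0, 0, 0, 0, 0, 0.6],
    [0, 0, 0, 0, 0, 0, 0.6],
    [0, 0, 0, 0.15, 0, 0.35, 0.6],
    [0, 0, 0, 0, 0, 0, 0.6],
    [0, 0, 0, 0, 0, 0, 0.6],
  ],
)

```text
t: 6.07
eef_pos: [464.3, -169.7, 85.3]
ee_rot: [-0.659, -3.07, -0.001]
contact_force: [-0.8, -0.2, -0.4]
finger_gap: 34.1
```

Request:
arm_command(
  deltas=[
    [0, 0, 0, 0, 0, 0, 1],
    [0, 0, 0, 0, 0, 0, 1],
    [0, 0, 0, 0, 0, 0, 1],
    [0, 0, 0, 0, 0, 0, 1],
    [0, 0, 0, 0, 0, 0, 1],
  ],
)

```text
t: 6.48
eef_pos: [465.1, -171.0, 86.2]
ee_rot: [0.661, 3.071, -0.002]
contact_force: [-2.3, -1.9, 4.0]
finger_gap: 13.4
```

```bash
python3 -c "
from h import *;  s=go(465.5,-172.5,87);print(s['torque'])"
```

```text
t 6.48 pos [ 465.1 -171.    86.2] yaw 2.718 zax [ 0.    -0.001 -1.   ] F [-2.3 -1.9  4. ] gap 13.4 j7 1.2
delta units [-0.03 -0.04 -0.03]
[-0.32721442  0.37162748  0.08284846]
```

Request:
arm_command(
  deltas=[
    [0, 0, 1, 0, 0, 0, 1],
    [0, 0, 1, 0, 0, 0, 1],
    [0, 0, 1, 0, 0, 0, 1],
    [0, 0, 1, 0, 0, 0, 1],
    [0, 0, 1, 0, 0, 0, 1],
  ],
)

```text
t: 6.9
eef_pos: [465.5, -170.5, 86.2]
ee_rot: [1.315, 2.852, -0.0]
contact_force: [-1.2, -1.3, 2.4]
finger_gap: 13.3
```

Request:
arm_command(
  deltas=[
    [0, 0, 1, 0, 0, 0, 1],
    [0, 0, 1, 0, 0, 0, 1],
    [0, 0, 1, 0, 0, 0, 1],
    [0, 0, 1, 0, 0, 0, 1],
    [0, 0, 1, 0, 0, 0, 1],
  ],
)

```text
t: 7.32
eef_pos: [465.9, -170.3, 86.2]
ee_rot: [1.9, 2.5, 0.001]
contact_force: [-0.3, -0.4, 1.8]
finger_gap: 13.6
```

```bash
python3 -c "
from h import *;  s=go(465.5,-172.5,87);print(s['torque'])"
```

```text
t 7.32 pos [ 465.9 -170.3   86.2] yaw 1.842 zax [ 0.002 -0.001 -1.   ] F [-0.3 -0.4  1.8] gap 13.6 j7 0.41
delta units [-0.07 -0.03 -0.03]
[-0.23376291  0.01541979  0.14874149]
```

Request:
arm_command(
  deltas=[
    [0, 0, 1, 0, 0, 0, 1],
    [0, 0, 1, 0, 0, 0, 1],
    [0, 0, 1, 0, 0, 0, 1],
    [0, 0, 1, 0, 0, 0, 1],
    [0, 0, 1, 0, 0, 0, 1],
  ],
)

```text
t: 7.73
eef_pos: [466.5, -170.3, 86.2]
ee_rot: [2.395, 2.029, 0.003]
contact_force: [0.6, -1.4, 0.5]
finger_gap: 13.5
```

Request:
arm_command(
  deltas=[
    [0, 0, 0.7, 0, 0, 0, 1],
    [0, 0, 0.5, 0, 0, 0, 1],
    [0, 0, 0, 0, 0, 0, 1],
  ],
)

```text
t: 7.98
eef_pos: [466.6, -170.3, 86.3]
ee_rot: [2.489, 1.911, 0.001]
contact_force: [1.2, -2.8, 0.7]
finger_gap: 13.4
```

```bash
python3 -c "
from h import *;  s=go(465.5,-172.5,87);print(s['torque'])"
```

```text
t 7.98 pos [ 466.6 -170.3   86.3] yaw 1.309 zax [ 0.003 -0.002 -1.   ] F [ 1.2 -2.8  0.7] gap 13.4 j7 -0.08
delta units [-0.08 -0.02 -0.02]
[-0.45338773 -0.2492934   1.1973455 ]
```

Torque rose to 1.2 N·m against 0.12 of friction, so the right knob is on its stop. I'll release it, rise over the head and go to the left front knob.

Request:
arm_command(
  deltas=[
    [0, 0, 0, 0, 0, 0, 0.5],
    [0, 0, 0, 0, 0, 0, 0.5],
    [0, 0, 0, 0, 0, 0, 0.5],
    [0, 0, 0, 0, 0, -0.8, 0.3],
    [0, 0, 0, 0, 0, -0.9, 0.3],
  ],
)

```text
t: 8.4
eef_pos: [462.7, -169.3, 135.1]
ee_rot: [-2.492, -1.902, 0.004]
contact_force: [0.6, 0.3, 0.7]
finger_gap: 59.8
```

Request:
arm_command(
  deltas=[
    [0, 0, -1, 0, 0, -0.9, 0],
    [0, 0, -1, 0, 0, -0.9, 0],
    [0, 0, -1, 0, 0, -0.9, 0],
    [0, 0, -1, 0, 0, -0.9, 0],
    [0, 0, -1, 0, 0, -0.9, 0],
  ],
)

```text
t: 8.82
eef_pos: [464.6, -169.8, 272.9]
ee_rot: [-2.019, -2.405, -0.001]
contact_force: [0.0, -0.1, -0.6]
finger_gap: 85.5
```

Request:
arm_command(
  deltas=[
    [0, 0, -1, 0, 0, -0.9, 0],
    [0, 0, -1, 0, 0, -0.9, 0],
    [0, 0, -1, 0, 0, -0.3, 0],
    [0, 0, -1, 0, 0, 0, 0],
    [0, 0, -1, 0, 0, 0, 0],
  ],
)

```text
t: 9.23
eef_pos: [465.4, -170.0, 335.7]
ee_rot: [1.451, 2.785, 0.001]
contact_force: [-0.0, 0.3, -0.8]
finger_gap: 85.5
```

Request:
arm_command(
  deltas=[
    [0, 0, -1, 0, 0, 0, 0],
    [0, 0, -1, 0, 0, 0, 0],
    [0, 0, -0.9, 0, 0, 0, 0],
    [0, 0, 0, 0, 0, 0, 0],
  ],
)

```text
t: 9.57
eef_pos: [464.8, -169.9, 334.5]
ee_rot: [-1.092, -2.945, -0.001]
contact_force: [0.4, -0.0, -0.8]
finger_gap: 85.3
```

```bash
python3 -c "
from h import *;  s=go(530,150,235);s=go(530,150,335)"
```

```text
t 9.57 pos [ 464.8 -169.9  334.5] yaw 2.431 zax [-0.001  0.001 -1.   ] F [ 0.4 -0.  -0.8] gap 85.3 j7 1.09
delta units [5.3  9.5  3.32]
t 9.57 pos [ 464.8 -169.9  334.5] yaw 2.431 zax [-0.001  0.001 -1.   ] F [ 0.4 -0.  -0.8] gap 85.3 j7 1.09
delta units [ 5.31  9.5  -0.01]
```

Request:
arm_command(
  deltas=[
    [0, 0, 0, 0.44, 0.79, 0, 0],
    [0, 0, 0, 0.44, 0.79, 0, 0],
    [0, 0, 0, 0.44, 0.79, 0, 0],
    [0, 0, 0, 0.44, 0.79, 0, 0],
    [0, 0, 0, 0.44, 0.79, 0, 0],
  ],
)

```text
t: 9.98
eef_pos: [492.3, -36.0, 334.7]
ee_rot: [-1.098, -2.943, -0.0]
contact_force: [0.5, -0.4, -0.7]
finger_gap: 85.6
```

Request:
arm_command(
  deltas=[
    [0, 0, 0, 0.44, 0.79, 0, 0],
    [0, 0, 0, 0.44, 0.79, 0, 0],
    [0, 0, 0, 0.44, 0.79, 0, 0],
    [0, 0, 0, 0.44, 0.79, 0, 0],
    [0, 0, 0, 0.44, 0.79, 0, 0],
  ],
)

```text
t: 10.4
eef_pos: [519.7, 96.7, 334.6]
ee_rot: [-1.098, -2.943, 0.0]
contact_force: [-0.2, -0.3, 0.5]
finger_gap: 85.5
```

Request:
arm_command(
  deltas=[
    [0, 0, 0, 0.44, 0.79, 0, 0],
    [0, 0, 0, 0.44, 0.79, 0, 0],
    [0, 0, 0, 0, 0, 0.8, 0],
    [0, 0, 0, 0, 0, 0.8, 0],
    [0, 0, 0, 0, 0, 0.8, 0],
  ],
)

```text
t: 10.82
eef_pos: [530.6, 149.7, 261.9]
ee_rot: [1.095, 2.944, 0.001]
contact_force: [0.5, -1.0, -0.8]
finger_gap: 85.2
```

Request:
arm_command(
  deltas=[
    [0, 0, 0, 0, 0, 0.8, 0],
    [0, 0, 0, 0, 0, 0, 0],
    [0, 0, 0, 0, 0, 0, 0],
    [0, 0, 0, 0, 0, 0, 0],
  ],
)

```text
t: 11.15
eef_pos: [531.4, 149.0, 240.2]
ee_rot: [1.095, 2.943, 0.002]
contact_force: [0.1, -0.1, 0.3]
finger_gap: 85.6
```

```bash
python3 -c "
from h import *; s=wrist('wl'); go(539,166,87); print(proj(s,[[539,166,118],[642,144,118]]))"
```

```text
t 11.2 pos [531.8 149.2 240.7] yaw 2.429 zax [ 0.003  0.001 -1.   ] F [0.7 0.  0.2] gap 85.3 j7 0.36
delta units [0.19 0.56 5.13]
[[335.36436096 225.05847797]
 [391.85068111 328.49278177]]
```

View pics/wl.png

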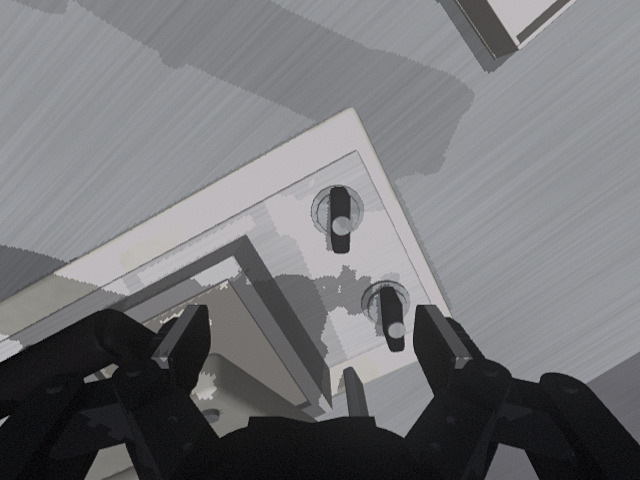

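The left front knob's dot is at (341,226) with its bar in line with the tool. The left rear dot is at (397,329), with its bar tilted about 0.1 rad from that.

```bash
python3 -c "
from h import *; c=np.load('pics/wl.npz'); a=ray(c,(341,226),118);b=ray(c,(397,329),118);print(a,b,np.linalg.norm(a-b))
r=np.array([465.8,-171.5]);d=a[:2]-r;print(np.linalg.norm(d),'yaw',np.arctan2(-d[0],d[1]), np.arctan2((b-a)[1],(b-a)[0])); go(a[0],a[1],87)"
```

```text
[542.46237544 168.8477951  118.        ] [645.30003012 147.05894028 118.        ] 105.12058510883885
348.87496533176073 yaw -0.22154968364262825 -0.20878849971989855
t 11.2 pos [531.8 149.2 240.7] yaw 2.429 zax [ 0.003  0.001 -1.   ] F [0.7 0.  0.2] gap 85.3 j7 0.36
delta units [0.17 0.71 5.13]
```

Request:
arm_command(
  deltas=[
    [0, 0, 0, 0.1, 0.35, 0, 0.3],
    [0, 0, 0, 0.07, 0.35, 0.8, 0.3],
    [0, 0, 0, 0, 0, 0.9, 0.3],
    [0, 0, 0, 0, 0, 0.9, 0.4],
    [0, 0, 0, 0, 0, 0.9, 0.4],
  ],
)

```text
t: 11.62
eef_pos: [542.0, 169.7, 134.3]
ee_rot: [1.093, 2.942, 0.005]
contact_force: [-0.2, 0.4, 0.1]
finger_gap: 51.5
```

Request:
arm_command(
  deltas=[
    [0, 0, 0, 0, 0, 0.8, 0.5],
    [0, 0, 0, 0, 0, 0.7, 0.6],
    [0, 0, 0, 0, 0, 0, 0.6],
    [0, 0, 0, 0, 0, 0, 0.6],
    [0, 0, 0, 0, 0, 0, 0.6],
  ],
)

```text
t: 12.03
eef_pos: [542.2, 169.3, 90.8]
ee_rot: [1.093, 2.943, 0.004]
contact_force: [-0.2, 0.7, 0.4]
finger_gap: 34.4
```

```bash
python3 -c "
from h import *;  s=go(542.5,168.8,87)"
```

```text
t 12.03 pos [542.2 169.3  90.8] yaw 2.43 zax [ 0.003  0.002 -1.   ] F [-0.2  0.7  0.4] gap 34.4 j7 0.24
delta units [-0.02 -0.01  0.13]
```

Request:
arm_command(
  deltas=[
    [0, 0, 0, 0, 0, 0.1, 1],
    [0, 0, 0, 0, 0, 0, 1],
    [0, 0, 0, 0, 0, 0, 1],
    [0, 0, 0, 0, 0, 0, 1],
    [0, 0, 0, 0, 0, 0, 1],
  ],
)

```text
t: 12.45
eef_pos: [543.0, 169.8, 87.8]
ee_rot: [1.092, 2.941, 0.008]
contact_force: [4.6, 4.5, 2.5]
finger_gap: 13.0
```

Request:
arm_command(
  deltas=[
    [0, 0, 0.5, 0, 0, 0, 1],
    [0, 0, 1, 0, 0, 0, 1],
    [0, 0, 1, 0, 0, 0, 1],
    [0, 0, 1, 0, 0, 0, 1],
    [0, 0, 1, 0, 0, 0, 1],
  ],
)

```text
t: 12.87
eef_pos: [543.1, 169.9, 87.9]
ee_rot: [1.65, 2.669, 0.01]
contact_force: [4.4, 3.2, 3.1]
finger_gap: 13.2
```

Request:
arm_command(
  deltas=[
    [0, 0, 1, 0, 0, 0, 1],
    [0, 0, 1, 0, 0, 0, 1],
    [0, 0, 1, 0, 0, 0, 1],
    [0, 0, 1, 0, 0, 0, 1],
    [0, 0, 1, 0, 0, 0, 1],
  ],
)

```text
t: 13.28
eef_pos: [543.1, 169.9, 87.8]
ee_rot: [2.189, 2.25, 0.011]
contact_force: [5.8, 4.2, 2.8]
finger_gap: 13.3
```

Request:
arm_command(
  deltas=[
    [0, 0, 1, 0, 0, 0, 1],
    [0, 0, 1, 0, 0, 0, 1],
    [0, 0, 0.5, 0, 0, 0, 1],
    [0, 0, 0, 0, 0, 0, 1],
    [0, 0, 0, 0, 0, 0, 1],
  ],
)

```text
t: 13.7
eef_pos: [543.1, 169.9, 87.8]
ee_rot: [2.419, 2.003, 0.011]
contact_force: [4.2, 3.6, 1.9]
finger_gap: 13.6
```

```bash
python3 -c "
from h import *;  s=go(542.5,168.8,87);print(s['torque'])"
```

```text
t 13.7 pos [543.1 169.9  87.8] yaw 1.383 zax [ 0.006  0.004 -1.   ] F [4.2 3.6 1.9] gap 13.6 j7 -0.69
delta units [-0.04 -0.01  0.03]
[ 0.67820266 -0.65709844 -0.11383919]
```

Request:
arm_command(
  deltas=[
    [0, 0, 0.5, 0, 0, 0, 1],
    [0, 0, 0.5, 0, 0, 0, 1],
    [0, 0, 0, 0, 0, 0, 1],
  ],
)

```text
t: 13.95
eef_pos: [543.1, 170.0, 87.8]
ee_rot: [2.498, 1.901, 0.011]
contact_force: [4.4, 1.9, 2.6]
finger_gap: 13.5
```

```bash
python3 -c "
from h import *;  s=go(542.5,168.8,87);print(s['torque'])"
```

```text
t 13.95 pos [543.1 170.   87.8] yaw 1.301 zax [ 0.007  0.002 -1.   ] F [4.4 1.9 2.6] gap 13.5 j7 -0.77
delta units [-0.04 -0.01  0.03]
[ 0.44855346 -0.74454387  1.32679982]
```

Left front is on its stop: torque went from -0.11 to 1.33 N·m. Next is the left rear knob.

Request:
arm_command(
  deltas=[
    [0, 0, 0, 0, 0, 0, 0.5],
    [0, 0, 0, 0, 0, 0, 0.5],
    [0, 0, 0, 0, 0, 0, 0.5],
    [0, 0, 0, 0, 0, -0.8, 0.5],
    [0, 0, 0, 0, 0, -0.9, 0.5],
  ],
)

```text
t: 14.37
eef_pos: [537.6, 166.1, 134.4]
ee_rot: [-2.504, -1.893, 0.013]
contact_force: [0.4, 0.4, 1.4]
finger_gap: 42.8
```

Request:
arm_command(
  deltas=[
    [0, 0, -1, 0, 0, -0.9, 0.5],
    [0, 0, -1, 0, 0, -0.5, 0.5],
    [0, 0, -1, 0, 0, 0, 0.5],
    [0, 0, -1, 0, 0, 0, 0.5],
    [0, 0, -1, 0, 0, 0, 0.5],
  ],
)

```text
t: 14.78
eef_pos: [540.0, 167.1, 178.8]
ee_rot: [-2.031, -2.396, 0.002]
contact_force: [0.3, 0.6, -0.5]
finger_gap: 42.3
```

Request:
arm_command(
  deltas=[
    [0, 0, -1, 0, 0, 0, 0.4],
    [0, 0, -1, 0, 0, 0, 0.4],
    [0, 0, -1, 0, 0, 0, 0.4],
    [0, 0, -1, 0, 0, 0, 0.4],
    [0, 0, -1, 0, 0, 0, 0.4],
  ],
)

```text
t: 15.2
eef_pos: [539.7, 167.0, 178.1]
ee_rot: [-1.463, -2.778, 0.004]
contact_force: [0.2, -0.4, -0.0]
finger_gap: 51.1
```

Request:
arm_command(
  deltas=[
    [0, 0, -1, 0, 0, 0, 0.4],
    [0, 0, -1, 0, 0, 0, 0.4],
    [0, 0, -1, 0, 0, 0, 0.4],
    [0, 0, -1, 0, 0, 0, 0.4],
    [0, 0, -0.2, 0, 0, 0, 0.4],
  ],
)

```text
t: 15.62
eef_pos: [539.8, 167.0, 178.1]
ee_rot: [-0.936, -2.997, 0.003]
contact_force: [0.1, -0.5, 0.6]
finger_gap: 51.3
```

```bash
python3 -c "
from h import *;  s=go(645.5,147.2,87)"
```

```text
t 15.62 pos [539.8 167.  178.1] yaw 2.536 zax [-0.002 -0.001 -1.   ] F [ 0.1 -0.5  0.6] gap 51.3 j7 0.41
delta units [-3.28  1.47  3.03]
```

Request:
arm_command(
  deltas=[
    [0, 0, 0, -0.66, 0.29, 0, 0.4],
    [0, 0, 0, -0.66, 0.29, 0, 0.4],
    [0, 0, 0, -0.66, 0.3, 0, 0.4],
    [0, 0, 0, -0.65, 0.3, 0, 0.4],
    [0, 0, 0, -0.65, 0.29, 0, 0.4],
  ],
)

```text
t: 16.03
eef_pos: [646.9, 147.1, 178.2]
ee_rot: [-0.941, -2.996, 0.003]
contact_force: [-0.5, 0.7, -0.3]
finger_gap: 50.8
```

Request:
arm_command(
  deltas=[
    [0, 0, 0, 0, 0, 0, 0.4],
    [0, 0, 0, 0, 0, 0, 0.4],
    [0, 0, 0, 0, 0, 0, 0.4],
  ],
)

```text
t: 16.28
eef_pos: [645.4, 148.3, 178.2]
ee_rot: [-0.938, -2.996, 0.001]
contact_force: [-0.6, 0.6, -0.4]
finger_gap: 51.2
```

```bash
python3 -c "
from h import *; s=wrist('wlr'); go(645.4,147.2,87); print(proj(s,[[645.4,147.2,118]]))
im=s['frame'];x,y=[int(v) for v in proj(s,[[645.4,147.2,118]])[0]]; cv2.imwrite('pics/wlrc.png',cv2.resize(im[max(0,y-90):y+90,max(0,x-90):x+90],None,fx=3,fy=3));print(x-90,y-90)"
```

```text
t 16.33 pos [645.3 148.7 178.6] yaw 2.536 zax [-0.002  0.    -1.   ] F [-1.3 -0.6  0.2] gap 51.4 j7 0.49
delta units [-0.03 -0.04  3.05]
[[311.55426652 261.78607877]]
221 171
```

View pics/wlrc.png

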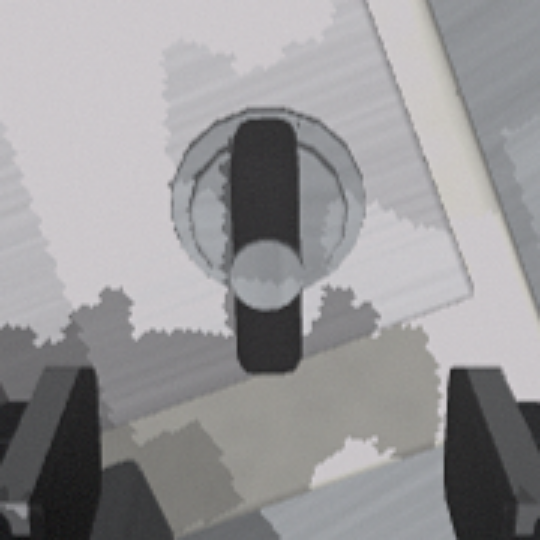

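The left rear bar is in line with the jaws and centred, with the dot at pixel (310,262) against (311.5,262) predicted. I'll descend, grip and turn.

Request:
arm_command(
  deltas=[
    [0, 0, 0, 0, -0.03, 0.8, 0.5],
    [0, 0, 0, 0, 0, 0.8, 0.6],
    [0, 0, 0, 0, 0, 0.8, 0.6],
    [0, 0, 0, 0, 0, 0.6, 0.6],
    [0, 0, 0, 0, 0, 0, 0.6],
  ],
)

```text
t: 16.75
eef_pos: [641.7, 146.3, 84.3]
ee_rot: [-0.934, -2.991, 0.009]
contact_force: [0.1, -0.6, -0.6]
finger_gap: 34.5
```

Request:
arm_command(
  deltas=[
    [0, 0, 0, 0, 0, 0, 0.6],
    [0, 0, 0, 0, 0, 0, 1],
    [0, 0, 0, 0, 0, 0, 1],
    [0, 0, 0, 0, 0, 0, 1],
    [0, 0, 0, 0, 0, 0, 1],
  ],
)

```text
t: 17.17
eef_pos: [645.9, 146.7, 91.1]
ee_rot: [0.939, 2.997, -0.002]
contact_force: [-4.4, -2.0, 6.1]
finger_gap: 13.3
```

```bash
python3 -c "
from h import *; s=go(645.4,147.2,87);print(s['torque'])"
```

```text
t 17.17 pos [645.9 146.7  91.1] yaw 2.534 zax [ 0.    -0.001 -1.   ] F [-4.4 -2.   6.1] gap 13.3 j7 0.45
delta units [0.02 0.   0.14]
[-0.5584718   0.9614282  -0.00176338]
```

Request:
arm_command(
  deltas=[
    [0, 0, 0.5, 0, 0, 0, 1],
    [0, 0, 1, 0, 0, 0, 1],
    [0, 0, 1, 0, 0, 0, 1],
    [0, 0, 1, 0, 0, 0, 1],
    [0, 0, 1, 0, 0, 0, 1],
  ],
)

```text
t: 17.58
eef_pos: [645.9, 146.7, 91.1]
ee_rot: [1.51, 2.753, -0.001]
contact_force: [-4.5, -2.3, 6.9]
finger_gap: 13.4
```

Request:
arm_command(
  deltas=[
    [0, 0, 1, 0, 0, 0, 1],
    [0, 0, 1, 0, 0, 0, 1],
    [0, 0, 1, 0, 0, 0, 1],
    [0, 0, 1, 0, 0, 0, 1],
    [0, 0, 1, 0, 0, 0, 1],
  ],
)

```text
t: 18.0
eef_pos: [645.8, 146.7, 91.1]
ee_rot: [2.07, 2.361, -0.001]
contact_force: [-3.9, -2.0, 5.7]
finger_gap: 13.5
```

Request:
arm_command(
  deltas=[
    [0, 0, 1, 0, 0, 0, 1],
    [0, 0, 1, 0, 0, 0, 1],
    [0, 0, 1, 0, 0, 0, 1],
    [0, 0, 0.5, 0, 0, 0, 1],
    [0, 0, 0, 0, 0, 0, 1],
  ],
)

```text
t: 18.42
eef_pos: [645.8, 146.7, 91.1]
ee_rot: [2.403, 2.022, -0.001]
contact_force: [-4.9, -2.5, 6.1]
finger_gap: 13.5
```

```bash
python3 -c "
from h import *; s=go(645.4,147.2,87);print(s['torque'])"
```

```text
t 18.42 pos [645.8 146.7  91.1] yaw 1.399 zax [ 0.    -0.002 -1.   ] F [-4.9 -2.5  6.1] gap 13.5 j7 -0.56
delta units [ 0.02 -0.02  0.14]
[-0.56688614  1.00111458 -0.09668331]
```

Request:
arm_command(
  deltas=[
    [0, 0, 0.7, 0, 0, 0, 1],
    [0, 0, 0.6, 0, 0, 0, 1],
    [0, 0, 0, 0, 0, 0, 1],
  ],
)

```text
t: 18.67
eef_pos: [645.7, 146.6, 91.2]
ee_rot: [2.508, 1.888, -0.002]
contact_force: [-5.1, -3.7, 6.7]
finger_gap: 13.1
```

```bash
python3 -c "
from h import *; s=go(645.4,147.2,87);print(s['torque'])"
```

```text
t 18.67 pos [645.7 146.6  91.2] yaw 1.291 zax [ 0.001 -0.003 -1.   ] F [-5.1 -3.7  6.7] gap 13.1 j7 -0.66
delta units [ 0.02 -0.02  0.14]
[-0.76995485  0.96610958  1.34169233]
```

All three knobs hit their stops, each with a torque rise to about 1.3 N·m. I'll release, rise, square the yaw and go above the handle, which I compute at (464,7.5,249) raised.

Request:
arm_command(
  deltas=[
    [0, 0, 0, 0, 0, 0, 0.5],
    [0, 0, 0, 0, 0, 0, 0.5],
    [0, 0, 0, 0, 0, 0, 0.5],
    [0, 0, 0, 0, 0, -0.8, 0.5],
    [0, 0, 0, 0, 0, -0.9, 0.5],
  ],
)

```text
t: 19.08
eef_pos: [644.4, 147.0, 137.6]
ee_rot: [-2.511, -1.884, 0.008]
contact_force: [0.6, 0.1, -0.3]
finger_gap: 42.8
```

Request:
arm_command(
  deltas=[
    [0, 0, 0, 0, 0, -0.9, 0.5],
    [0, 0, -0.7, 0, 0, -0.9, 0.5],
    [0, 0, 0, 0, 0, -0.9, 0.5],
    [0, 0, 0, 0, 0, -0.9, 0.5],
    [0, 0, 0, 0, 0, -0.9, 0.5],
  ],
)

```text
t: 19.5
eef_pos: [646.3, 147.6, 276.3]
ee_rot: [-2.454, -1.961, -0.002]
contact_force: [0.4, -0.3, 0.1]
finger_gap: 43.0
```

Request:
arm_command(
  deltas=[
    [0, 0, 0, 0, 0, -0.9, 0.5],
    [0, 0, 0, 0, 0, -0.9, 0.5],
    [0, 0, 0, 0, 0, 0, 0.5],
    [0, 0, 0, 0, 0, 0, 0.5],
  ],
)

```text
t: 19.83
eef_pos: [647.2, 148.2, 331.2]
ee_rot: [2.453, 1.96, 0.009]
contact_force: [-0.3, 0.4, -0.7]
finger_gap: 42.4
```

```bash
python3 -c "
from h import *; wrist('wk'); s=go(464,7.5,335)"
```

```text
t 19.88 pos [646.5 147.7 329. ] yaw 1.348 zax [ 0.001  0.001 -1.   ] F [-0.   0.  -0.3] gap 42.7 j7 -0.56
delta units [-5.9  -4.9  -0.21]
```

Request:
arm_command(
  deltas=[
    [0, 0, 0, -0.59, -0.49, 0, 0.5],
    [0, 0, 0, -0.59, -0.49, 0, 0.5],
    [0, 0, 0, -0.59, -0.49, 0, 0.5],
    [0, 0, 0, -0.59, -0.49, 0, 0.5],
    [0, 0, 0, -0.59, -0.49, 0, 0.5],
  ],
)

```text
t: 20.3
eef_pos: [553.1, 76.4, 326.5]
ee_rot: [-2.453, -1.96, 0.005]
contact_force: [-0.9, -0.0, -0.2]
finger_gap: 42.8
```

Request:
arm_command(
  deltas=[
    [0, 0, 0, -0.59, -0.49, 0, 0.5],
    [0, 0, 0, -0.59, -0.49, 0, 0.5],
    [0, 0, 0, -0.59, -0.49, 0, 0.5],
    [0, 0, 0, -0.59, -0.49, 0, 0.5],
    [0, 0, 0, -0.59, -0.49, 0, 0.5],
  ],
)

```text
t: 20.72
eef_pos: [461.7, 6.4, 326.9]
ee_rot: [-2.453, -1.959, 0.004]
contact_force: [-1.0, -0.6, 0.1]
finger_gap: 42.6
```

Request:
arm_command(
  deltas=[
    [0, 0, 0, 0, 0, 0, 0.5],
    [0, 0, 0, 0, 0, 0, 0.5],
    [0, 0, 0, 0, 0, 0, 0.5],
  ],
)

```text
t: 20.97
eef_pos: [463.5, 7.7, 327.8]
ee_rot: [-2.453, -1.961, 0.001]
contact_force: [0.1, -0.1, 0.3]
finger_gap: 42.9
```

```bash
python3 -c "
from h import *
from station import snapshot
s=wrist('wh'); go(464,7.5,230); a=s['frame']
u=-0.218; d=np.array([-np.sin(u),np.cos(u),0]);h=np.array([464,7.5,249]);P=proj(s,[h,h+65*d,h-65*d]);print(P)
for q in P: cv2.circle(a,tuple(int(v) for v in q),3,(0,0,255),-1)
b=snapshot('top')['frame'][160:300,230:410]; b=cv2.resize(b,None,fx=2.2,fy=2.2)
o=np.zeros((480+0,800,3),'uint8'); o[:360,:480]=cv2.resize(a,(480,360)); o[:308,480:800]=b[:,:320]; cv2.imwrite('pics/h.png',np.clip(o*1.4,0,255).astype('uint8'))"
```

```text
t 21.02 pos [463.8   8.  327.9] yaw 1.349 zax [-0.001  0.001 -1.   ] F [ 0.6 -0.3 -0.5] gap 42.6 j7 -0.3
delta units [-0.02  0.01  3.26]
[[314.18168063 248.17323422]
 [314.14103223 147.68300811]
 [314.21598416 332.97778029]]
```

View pics/h.png

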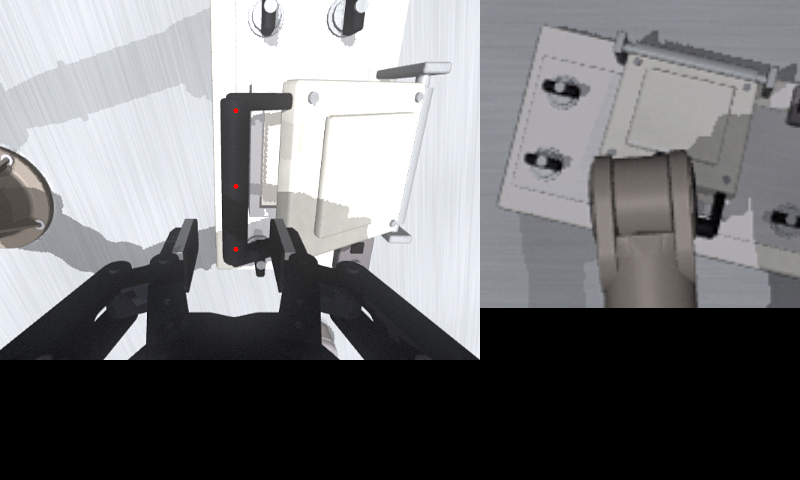

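The predicted handle points, drawn in red, sit on the bar. The knob bars look turned across, but I want a closer look at the left rear one.

```bash
python3 -c "
from h import *
from station import snapshot
p=[562.7,-14.3,-.218]
K={'LR':(45,175),'LF':(-60,175),'R':(-60,-175)}
t=snapshot('top'); o=np.zeros((600,800,3),'uint8')
W=np.load('pics/wh.npz')
for j,(n,fr,c) in enumerate((('wh',cv2.imread('pics/wh.png'),W),('top',t['frame'],t))):
  for i,(k,(x,y)) in enumerate(K.items()):
    q=proj(c,S(p,[[x,y,118]]))[0]; r=50 if j==0 else 16
    e=proj(c,S(p,[[x,y-30,118],[x,y+30,118]])); print(n,k,q.round(),)
    x0,y0=int(q[0])-r,int(q[1])-r
    if x0<0 or y0<-40 or x0+2*r>640 or y0+2*r>480: continue
    f=cv2.copyMakeBorder(fr,50,50,0,0,cv2.BORDER_CONSTANT)[y0+50:y0+50+2*r,x0:x0+2*r]
    g=cv2.resize(f,(260,260)); m=260/(2*r)
    a,b=[(int((v[0]-x0)*m),int((v[1]-y0)*m)) for v in e]; cv2.line(g,a,b,(0,0,255),1); o[j*270:j*270+260,i*266:i*266+260]=g
cv2.imwrite('pics/k.png',np.clip(o*1.3,0,255).astype('uint8'))"
```

```text
wh LR [482.   7.]
wh LF [361.   8.]
wh R [349. 352.]
top LR [266. 199.]
top LF [258. 233.]
top R [371. 259.]
```

View pics/k.png

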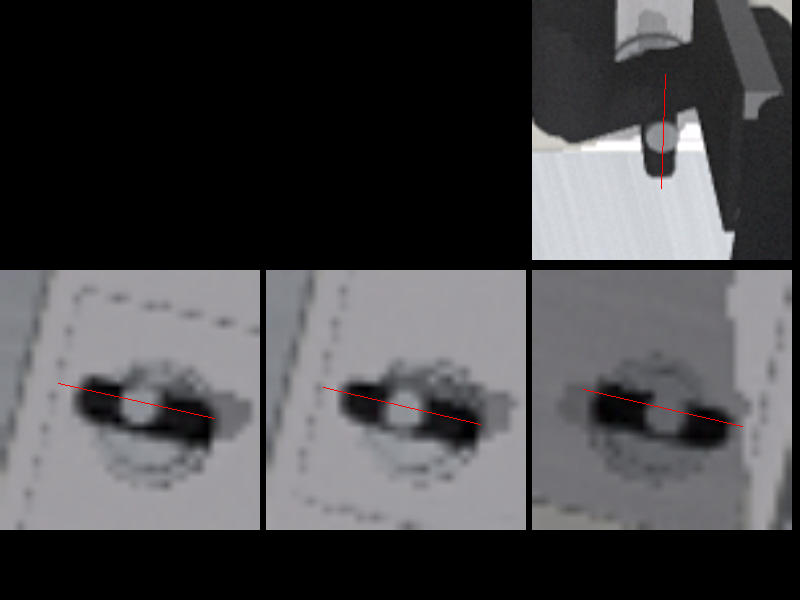

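All three bars are parallel to the red left-to-right lines, so the knobs are tight. I'll descend onto the handle and grip.

Request:
arm_command(
  deltas=[
    [0, 0, 0, 0, 0, 0.6, 0.5],
    [0, 0, 0, 0, 0, 0.6, 0.5],
    [0, 0, 0, 0, 0, 0.6, 0.5],
    [0, 0, 0, 0, 0, 0.6, 0.5],
    [0, 0, 0, 0, 0, 0.6, 0.5],
  ],
  newtons=50,
)

```text
t: 21.53
eef_pos: [464.0, 8.0, 237.6]
ee_rot: [-2.453, -1.962, -0.0]
contact_force: [0.2, -0.2, -0.7]
finger_gap: 43.0
```

Request:
arm_command(
  deltas=[
    [0, 0, 0, 0, 0, 0.2, 0.5],
    [0, 0, 0, 0, 0, 0, 0.5],
    [0, 0, 0, 0, 0, 0, 0.5],
    [0, 0, 0, 0, 0, 0, 0.5],
    [0, 0, 0, 0, 0, 0, 0.5],
  ],
)

```text
t: 21.95
eef_pos: [464.6, 7.3, 234.0]
ee_rot: [2.453, 1.96, 0.003]
contact_force: [0.1, 0.3, 0.6]
finger_gap: 42.7
```

```bash
python3 -c "
from h import *; s=go(464,7.5,230);print(s['torque'])"
```

```text
t 21.95 pos [464.6   7.3 234. ] yaw 1.348 zax [ 0.003  0.    -1.   ] F [0.1 0.3 0.6] gap 42.7 j7 -0.32
delta units [ 0.   -0.02  0.13]
[-0.0034524   0.0087255  -0.00726178]
```

Request:
arm_command(
  deltas=[
    [0, 0, 0, 0, 0, 0.12, 0.6],
    [0, 0, 0, 0, 0, 0, 1],
    [0, 0, 0, 0, 0, 0, 1],
    [0, 0, 0, 0, 0, 0, 1],
    [0, 0, 0, 0, 0, 0, 1],
  ],
)

```text
t: 22.37
eef_pos: [464.3, 7.0, 229.6]
ee_rot: [2.454, 1.96, 0.002]
contact_force: [1.9, -0.1, 0.2]
finger_gap: 22.6
```

```bash
python3 -c "
from h import *; s=go(464,7.5,230);print(s['torque'])
p=[562.7,-14.3,-.218]
for q in np.linspace(0,.45,10): print(q.round(2),S(p,[[115-240*np.cos(.45-q),0,145+240*np.sin(.45-q)-19]])[0].round(1), (240*(np.cos(.45-q)-np.cos(.45))/30).round(2), (240*(np.sin(.45)-np.sin(.45-q))/30).round(2))"
```

```text
t 22.37 pos [464.3   7.  229.6] yaw 1.348 zax [ 0.002 -0.    -1.   ] F [ 1.9 -0.1  0.2] gap 22.6 j7 -0.32
delta units [ 0.01 -0.01 -0.01]
[-0.06816992 -0.40229069  0.02540187]
0.0 [464.    7.6 230.4] 0.0 0.0
0.05 [459.2   8.6 219.5] 0.16 0.36
0.1 [454.9   9.6 208.3] 0.31 0.74
0.15 [451.1  10.4 196.9] 0.44 1.12
0.2 [447.9  11.1 185.4] 0.55 1.5
0.25 [445.3  11.7 173.7] 0.64 1.89
0.3 [443.3  12.2 161.9] 0.71 2.28
0.35 [441.8  12.5 150. ] 0.76 2.68
0.4 [441.   12.7 138. ] 0.79 3.08
0.45 [440.7  12.7 126. ] 0.8 3.48
```

Gripped, with a gap of 22.6 mm. Now I'll push along the arc.

Request:
arm_command(
  deltas=[
    [0, 0, 0, 0, -0.16, 0.36, 1],
    [0, 0, 0, 0, -0.15, 0.38, 1],
    [0, 0, 0, 0, -0.13, 0.38, 1],
    [0, 0, 0, 0, 0, 0, 1],
  ],
)

```text
t: 22.7
eef_pos: [452.2, 9.8, 196.6]
ee_rot: [2.451, 1.959, 0.005]
contact_force: [1.0, -1.3, 8.3]
finger_gap: 23.0
```

Request:
arm_command(
  deltas=[
    [0, 0, 0, 0, -0.11, 0.38, 1],
    [0, 0, 0, 0, -0.09, 0.39, 1],
    [0, 0, 0, 0, -0.07, 0.39, 1],
    [0, 0, 0, 0, 0, 0, 1],
    [0, 0, 0, 0, 0, 0, 1],
  ],
)

```text
t: 23.12
eef_pos: [444.6, 11.5, 162.8]
ee_rot: [2.452, 1.959, 0.005]
contact_force: [0.1, -0.7, 9.2]
finger_gap: 22.4
```

```bash
python3 -c "
from h import *; s=go(440.7,12.7,126);print(s['torque'])"
```

```text
t 23.12 pos [444.6  11.5 162.8] yaw 1.348 zax [ 0.004 -0.001 -1.   ] F [ 0.1 -0.7  9.2] gap 22.4 j7 -0.34
delta units [ 0.01 -0.14  1.23]
[-0.27607238  0.06914861 -0.00642331]
```

Request:
arm_command(
  deltas=[
    [0, 0, 0, 0, -0.06, 0.35, 1],
    [0, 0, 0, 0, -0.04, 0.35, 1],
    [0, 0, 0, 0, -0.02, 0.25, 1],
    [0, 0, 0, 0, -0.01, 0.15, 1],
    [0, 0, 0, 0, 0, 0, 1],
  ],
)

```text
t: 23.53
eef_pos: [441.4, 12.2, 130.0]
ee_rot: [2.451, 1.958, 0.006]
contact_force: [-0.5, -1.6, 11.5]
finger_gap: 22.5
```

Request:
arm_command(
  deltas=[
    [0, 0, 0, 0, 0, 0.1, 1],
    [0, 0, 0, 0, 0, 0, 1],
    [0, 0, 0, 0, 0, 0, 1],
    [0, 0, 0, 0, 0, 0, 1],
  ],
)

```text
t: 23.87
eef_pos: [441.3, 12.2, 127.7]
ee_rot: [2.451, 1.958, 0.005]
contact_force: [-1.7, -1.4, 13.9]
finger_gap: 22.6
```

```bash
python3 -c "
from h import *
from station import snapshot
s=go(440.7,12.7,126);print(s['torque'])
p=[562.7,-14.3,-.218]
sc=snapshot('scene'); w=wrist('wf')
# level expectations: handle bar ends & hinge
L=S(p,[[-125,75,145],[-125,-75,145],[115,85,145],[115,-85,145]])
o=np.zeros((480,800,3),'uint8')
a=sc['frame'].copy(); b=w['frame'].copy()
for c,im in ((sc,a),(w,b)):
  P=proj(c,L); print(P.round())
  for q in P: cv2.circle(im,tuple(int(v) for v in np.clip(q,0,639)),2,(0,0,255),-1)
o[:,:440]=cv2.resize(a[150:350,220:403],(440,480)); o[:270,440:]=cv2.resize(b,(360,270))
cv2.imwrite('pics/f.png',np.clip(o*1.3,0,255).astype('uint8'))"
```

```text
t 23.87 pos [441.3  12.2 127.7] yaw 1.348 zax [ 0.005 -0.001 -1.   ] F [-1.7 -1.4 13.9] gap 22.6 j7 -0.36
delta units [ 0.01 -0.02  0.06]
[-0.33418651  0.06200464  0.06818459]
[[370. 225.]
 [312. 219.]
 [364. 282.]
 [287. 274.]]
[[ 312.  133.]
 [ 313.  465.]
 [1027.  100.]
 [ 809.  477.]]
```

View pics/f.png

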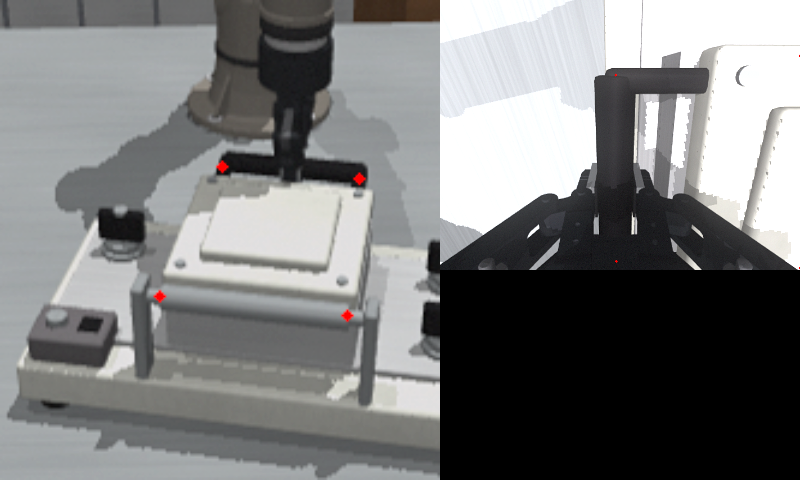

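The marks for the level pose fall on the handle bar and hinge rod within a few pixels. By TCP height the head is still about 2 mm high. I'll nudge it down and check numerically, using the raised picture to calibrate the offset.

Request:
arm_command(
  deltas=[
    [0, 0, 0, 0, -0.01, 0.06, 1],
    [0, 0, 0, 0, 0, 0, 1],
    [0, 0, 0, 0, 0, 0, 1],
    [0, 0, 0, 0, 0, 0, 1],
  ],
)

```text
t: 24.3
eef_pos: [441.3, 12.2, 126.1]
ee_rot: [2.451, 1.958, 0.006]
contact_force: [-2.0, -1.4, 14.0]
finger_gap: 22.8
```

```bash
python3 -c "
from h import *
from station import snapshot
s=go(440.7,12.7,125.6)
p=[562.7,-14.3,-.218]
sc=snapshot('scene'); cv2.imwrite('pics/scF.png',sc['frame'])
A=cv2.imread('pics/scene0.png').max(2).astype(int); B=sc['frame'].max(2).astype(int)
for n,im,q in(('raised',A,0),('level',B,.45)):
  for y in (-60,-45,-30,35,50,60):
    h=[115-240*np.cos(.45-q),y,145+240*np.sin(.45-q)]
    u,v=proj(sc,S(p,[h]))[0]; c=im[int(v)-12:int(v)+13,int(round(u))]; r=np.where(c<45)[0]+int(v)-12
    print(n,y,'pred',u.round(1),v.round(1),'dark rows',r.min() if len(r) else None,r.max() if len(r) else None, 'off',(r.mean()-v).round(2) if len(r) else '')
e=[proj(sc,S(p,[[115-240*np.cos(a),0,145+240*np.sin(a)]]))[0][1] for a in(0,.02)]; print('px per .02rad',e[0]-e[1])"
```

```text
t 24.3 pos [441.3  12.2 126.1] yaw 1.348 zax [ 0.006 -0.001 -1.   ] F [-2.  -1.4 14. ] gap 22.8 j7 -0.36
delta units [ 0.01 -0.02  0.02]
raised -60 pred 315.8 187.8 dark rows 175 192 off -2.33
raised -45 pred 321.9 188.3 dark rows 176 192 off -2.42
raised -30 pred 328.0 188.8 dark rows 176 193 off -2.32
raised 35 pred 354.6 191.0 dark rows 187 195 off -0.0
raised 50 pred 360.8 191.5 dark rows 187 195 off -0.51
raised 60 pred 365.0 191.8 dark rows 188 196 off 0.15
level -60 pred 317.7 219.9 dark rows 214 221 off -2.43
level -45 pred 323.4 220.4 dark rows 215 222 off -1.95
level -30 pred 329.2 221.0 dark rows 215 222 off -2.47
level 35 pred 354.1 223.2 dark rows 217 225 off -2.25
level 50 pred 360.0 223.8 dark rows 218 225 off -2.28
level 60 pred 363.9 224.1 dark rows 218 226 off -2.13
px per .02rad 1.59754092350596
```

The image check disagrees with the TCP height. The bar sits about 2 px higher than in the raised reference, or about 0.025 rad. That fits the bar rolling about 5 mm up in the pads as it turned. I'll trust the picture and push on 5 mm, then cross-check with the head's screws.

Request:
arm_command(
  deltas=[
    [0, 0, 0, 0, 0, 0.08, 1],
    [0, 0, 0, 0, 0, 0.08, 1],
    [0, 0, 0, 0, 0, 0, 1],
    [0, 0, 0, 0, 0, 0, 1],
  ],
)

```text
t: 24.68
eef_pos: [441.2, 12.2, 121.1]
ee_rot: [2.451, 1.958, 0.006]
contact_force: [-0.9, -2.5, 12.7]
finger_gap: 22.7
```

```bash
python3 -c "
from h import *
from station import snapshot
s=go(440.7,12.7,125.6)
p=[562.7,-14.3,-.218]
sc=snapshot('scene'); cv2.imwrite('pics/scG.png',sc['frame'])
B=sc['frame'].max(2).astype(int);A=cv2.imread('pics/scene0.png').max(2).astype(float)
for y in (-60,-45,35,50,60):
    u,v=proj(sc,S(p,[[-125,y,145]]))[0]; c=B[int(v)-12:int(v)+13,int(round(u))]; r=np.where(c<45)[0]+int(v)-12
    print(y,r.min(),r.max(),(r.mean()-v).round(2))
a=cv2.resize(cv2.imread('pics/scene0.png')[185:305,270:390],(400,400),interpolation=cv2.INTER_CUBIC);b=cv2.resize(sc['frame'][195:315,270:390],(400,400),interpolation=cv2.INTER_CUBIC)
cv2.imwrite('pics/g.png',np.hstack([a,b]))"
```

```text
t 24.68 pos [441.2  12.2 121.1] yaw 1.348 zax [ 0.006 -0.001 -1.   ] F [-0.9 -2.5 12.7] gap 22.7 j7 -0.36
delta units [ 0.01 -0.02 -0.15]
-60 216 223 -0.43
-45 216 223 -0.95
35 219 226 -0.75
50 220 227 -0.28
60 220 227 -0.63
```

View pics/g.png

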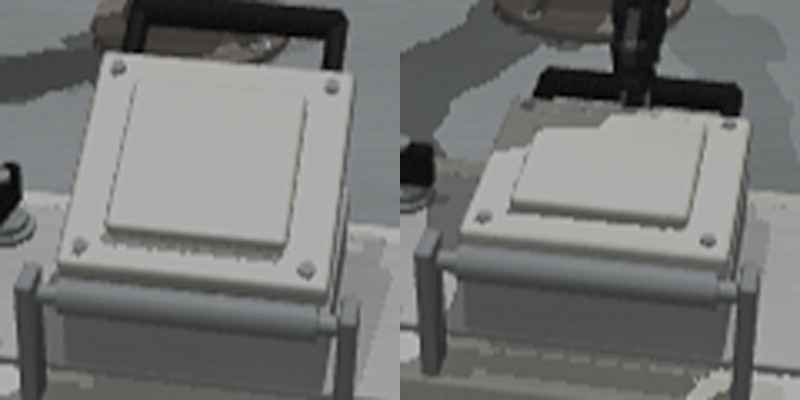

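Raised screws are at crop (119,66), (332,86), (80,245), (307,269), and now at (126,103), (329,124), (84,215), (309,240). I'll fit the head angle from these.

```bash
python3 -c "
from h import *
sc=np.load('pics/scene0.npz');tp=np.load('pics/top0.npz')
f=lambda L,o,k:(np.array(L)+.5)/k-.5+o
a=f([(119,66),(332,86),(80,245),(307,269)],[270,185],400/120)
b=f([(126,103),(329,124),(84,215),(309,240)],[270,195],400/120)
t=f([(493,358),(263,305),(533,174),(315,123)],[230,160],4.4)
def pts(r1,r2,w,h,q):
    al=.45-q; o=[]
    for r,y in((r1,-w),(r1,w),(r2,-w),(r2,w)): o.append([115-r*np.cos(al)+h*np.sin(al)*1, y, 145+r*np.sin(al)+h*np.cos(al)])
    return o
def res(v):
    p=v[5:8]; return np.r_[(proj(sc,S(p,pts(*v[:4],0)))+v[8:10]-a).ravel(),(proj(sc,S(p,pts(*v[:5])))+v[8:10]-b).ravel(),(proj(tp,S(p,pts(*v[:4],0)))+v[10:12]-t).ravel(),(v[5:7]-[562.7,-14.3])/2,(v[7]+.218)/.01,v[8:12]/1.]
R=least_squares(res,[170,30,80,15,.45,562.7,-14.3,-.218,0,0,0,0]); C=np.linalg.inv(R.jac.T@R.jac)
print(R.x.round(3),'q sd (per px)',C[4,4]**.5,'rms',np.sqrt((R.fun**2).mean())); print(R.fun.round(1))"
```

```text
[ 1.74980e+02  3.05670e+01  7.49200e+01  1.74040e+01  4.40000e-01
  5.62633e+02 -1.36400e+01 -2.19000e-01  5.00000e-01  1.70000e-02
  2.11000e-01  1.35000e-01] q sd (per px) 0.017696439847483425 rms 0.20826808983433184
[-0.2  0.2 -0.2 -0.2 -0.1 -0.1  0.  -0.2  0.3  0.3  0.1 -0.3 -0.1  0.4
 -0.3 -0.1  0.   0.  -0.1 -0.1  0.1 -0.1 -0.3  0.1 -0.   0.3 -0.1  0.5
  0.   0.2  0.1]
```

Two checks agree: the screws give 0.440 rad and the bar about 0.444. One more 2 mm nudge makes it level.

Request:
arm_command(
  deltas=[
    [0, 0, 0, 0, 0, 0.06, 1],
    [0, 0, 0, 0, 0, 0, 1],
    [0, 0, 0, 0, 0, 0, 1],
    [0, 0, 0, 0, 0, 0, 1],
    [0, 0, 0, 0, 0, 0, 1],
  ],
)

```text
t: 25.15
eef_pos: [441.2, 12.2, 119.4]
ee_rot: [2.451, 1.958, 0.006]
contact_force: [-1.6, -1.4, 13.9]
finger_gap: 22.4
```

```bash
python3 -c "
from h import *
from station import snapshot
s=go(440.7,12.7,119)
p=[562.7,-14.3,-.218]
sc=snapshot('scene'); t=snapshot('top')
B=sc['frame'].max(2).astype(int)
for y in (-60,-45,35,50,60):
    u,v=proj(sc,S(p,[[-125,y,145]]))[0]; c=B[int(v)-12:int(v)+13,int(round(u))]; r=np.where(c<45)[0]+int(v)-12
    print(y,r.min(),r.max(),(r.mean()-v).round(2))
o=np.zeros((600,800,3),'uint8')
T=t['frame'];T0=cv2.imread('pics/top0.png')
for n,sl in (('tray',np.s_[225:285,130:210]),('jar',np.s_[222:252,445:480]),('core',np.s_[275:312,444:484])): print(n,'mean diff',np.abs(T[sl].astype(int)-T0[sl]).mean().round(2))
o[:336,:432]=cv2.resize(T[160:300,230:410],(432,336)); o[:336,440:]=cv2.resize(sc['frame'][200:340,220:440],(360,336)) 
cv2.imwrite('pics/end.png',o)"
```

```text
t 25.15 pos [441.2  12.2 119.4] yaw 1.348 zax [ 0.006 -0.001 -1.   ] F [-1.6 -1.4 13.9] gap 22.4 j7 -0.36
delta units [ 0.01 -0.02  0.01]
-60 216 223 -0.43
-45 217 224 0.05
35 220 227 0.25
50 220 227 -0.28
60 221 228 0.37
tray mean diff 0.87
jar mean diff 0.89
core mean diff 1.09
```

View pics/end.png

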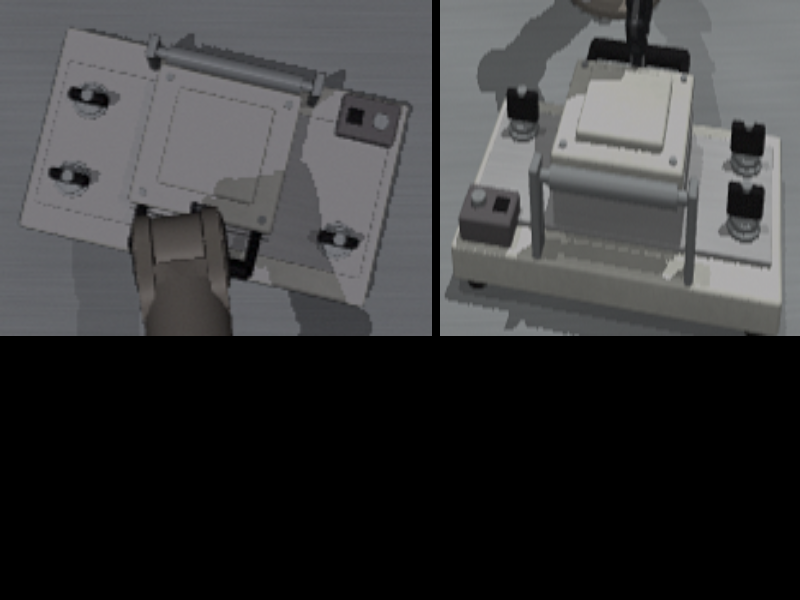

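The head is level: bar offset is about 0 px, as it was for the raised reference. All three knobs lie across, and the tray, jar and core haven't moved. Handing in.

```bash
python3 -c "
from station import sign_off; print(sign_off())"
```

```text
the job is handed in; nothing more can be done
None
```

The job is handed in, at about 25 s of the 72 s allowed. All three knobs are at their end stops. The gripper is holding the handle bar, gap 22.4 mm at a commanded 50 N, with the head level.

- **Knobs:** I turned right front, then left front, then left rear. Torque jumped to 1.2–1.3 N·m at each stop. The top view showed all three bars parallel to the sealer's left-to-right axis.
- **Head level:** The checks disagreed at first. The TCP height said level, but the scene view showed the head about 0.025 rad high, because the bar had apparently rolled in the pads. I went by the pictures and pushed on about 7 mm in two steps. Between those steps the screw fit gave 0.440 rad and the bar 0.444. After the second step the bar matched the level position within about 0.4 px, or about 0.005 rad.
- **Holding force:** The last reading was 13.9 N up on the tool, slightly above the stated 11–13 N. The head never came near the lower stop.
- **Bystanders:** The top-view areas around the tray, jar and core were unchanged from the start.

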